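Pump the vacuum jar until its pin stands out

TASK

Two square porcelain vacuum jars stand on the glass shelf; one has lost its vacuum, so its red indicator pin is not fully out. Press that jar's black pump plunger down with the fingertips and let it spring up, again and again, until its pin has come fully out, then let the plunger come all the way up and move clear. Do not touch the pins, do not pump the other jar, lift nothing, and leave the jars and everything else where they stand.

Things in the scene. Friction and masses are not known exactly. Their poses are not given: they have to be found in the camera images.
- jar_a: the jar that has lost its vacuum: white porcelain, 100 mm square, with a 104 mm square wooden lid whose top is 122 mm above the origin. Loose, about 1.2 kg. Origin: centre of its underside, on the glass shelf (shelf top 20 mm above the work surface); z up. The pump plunger stands on the axis (x = y = 0), the indicator pin at x = y = +34 mm in this frame. It looks the same as jar_b except for how far its pin stands out; either jar may be left or right
- jar_b: the jar that is already evacuated (pin fully out), same build, size and frame as jar_a; to be left alone
- knob_a (a point): centre of the flat top of jar_a's plunger knob (black, round, 40 mm across, 14 mm thick, on a steel stem); 167 mm above the jar's origin, 45 mm above the lid when up. Moves with the plunger
- plunger_a (a joint): how far jar_a's plunger is pressed down, m: 0 up, 0.024 fully down at its stop. A spring pushes it up with about 4 N when up, 10 N when fully down; it returns by itself in about 0.3 s. Every metre of downward travel drives the pin out by about 0.2 m (a full stroke: about 5 mm); the upward travel leaves the pin where it is. Pressing on when the pin is already fully out does no harm
- plunger_b (a joint): the same for jar_b's plunger
- pin_a (a joint): how far jar_a's indicator pin is out, m: 0 in (tip 3 mm above the lid), 0.022 fully out against its stop. It starts between 0 and 0.009 and so needs three to five full strokes
- pin_b (a joint): the same for jar_b's pin; starts fully out
- pintip_a (a point): centre of the top of jar_a's indicator pin: 12 mm across, upright, red, with a green lower end of which 6 mm shows above the lid only when the pin is fully out (its tip then 25 mm above the lid)
- pintip_b (a point): the same point on jar_b's pin
- timer: bystander: round steel kitchen timer, 68 mm across, 60 mm high, with a dial on top; loose; origin at the centre of its underside
- funnel: bystander: pink plastic funnel standing mouth down, 74 mm across, 80 mm high; loose; origin at the centre of its underside
- shaker: bystander: empty blue porcelain shaker with a steel cap, 44 mm across, 80 mm high; loose; origin at the centre of its underside
Not all that is in view belongs to the job. What is shaped like the jar_a but orange or pink is not meant.

How it is judged:
On the way, in this order (a step that is already met when the one before it is completed fails the run):
1. the pin of the jar without vacuum is pumped more than half way out (value of joint pin_a above 0.0135 m), for 0.1 s.
2. the pin is fully out (value of joint pin_a above 0.0205 m), for 0.2 s.
At the end, for the whole second after the job is handed in: The pin of jar_a is fully out (at least 20.5 of 22 mm) and stays there, its plunger is back up (within 2 mm), jar_b is untouched with its pin out and plunger up, both jars and the timer, funnel and shaker stand within 20 mm of where they began, the jar upright and at rest (value of joint each of pin_a, pin_b above 0.0205 m and value of joint each of plunger_a, plunger_b below 0.002 m and distance of each of jar_a, jar_b, timer, funnel, shaker from where it was at the start of the episode below 0.02 m and angle between jar_a's own z axis and vertical below 0.05 rad and linear speed of jar_a below 0.02 m/s).
It fails at once if an indicator pin is touched by the robot (contact force between any of the fingers, the arm and pin_a above 0.5 N or contact force between any of the fingers, the arm and pin_b above 0.5 N).
It fails at once if the other jar is pumped (value of joint plunger_b above 0.004 m).
It fails at once if a jar is lifted or tipped (height (world z) of any of jar_a, jar_b above 0.028 m or angle between any of jar_a, jar_b's own z axis and vertical above 0.15 rad).
It fails at once if a jar or a bystander is shifted, lifted or knocked over (distance of any of jar_a, jar_b, timer, funnel, shaker from where it was at the start of the episode above 0.03 m or angle between any of timer, funnel, shaker's own z axis and vertical above 0.5 rad).
It also fails if it takes over 42 s, if anything falls off the work surface, if the arm or the gripper's body presses on something with over 40 N, if the wrist force passes 120 N, or if a joint passes its speed limit or range.

ROBOT

A 7-joint arm with a two-finger parallel gripper is mounted at the origin on the work surface. World frame = base frame: x ahead of the robot, y to its left, z up, the work surface at z = 0. Lengths are in m, angles in rad, forces in N, time in s.
With the tool pointing down it reaches from about 0.425 to 0.825 m from the base axis. Payload 3.6 kg.
Tool frame: the origin (TCP) lies at the very end of the fingers, on their centre line; the grasp point (between the pads) lies 19 mm behind it; x points along the fingers, y is the direction in which the jaws open and shut, and the axes are right-handed (so a half turn about x gives the same grasp; the last joint's range is limited). The gripper opens to 93 mm and grips with 3 to 60 N. Pads are 15 mm wide; open, the fingers measure 128 mm over their backs; the gripper's body (75 mm by 188 mm) begins 65 mm behind the grasp point.
Start: joints at [-1.173, 0.615, -0.013, 1.423, 0.008, 1.103, -0.04], TCP at [0.267, 0.592, 0.219] pointing down, gripper open.
Joint ranges: [-3.12, 3.12], [-0.3, 2.06], [-1.34, 1.32], [0.26, 2.42], [-1.36, 4.5], [0.01, 1.98], [-2.84, 2.84]. Speed limits (rad/s): [2.79, 2.79, 3.14, 3.14, 3.14, 3.14, 3.14].

INTERFACE

Orientations are given as a unit quaternion [w, x, y, z].
In Python, from rig import sensors, optics, env gives the robot as it stands.
- The arm moves only by the tool drive_tool, never from a script. Its argument "steps" is a list that holds one entry, the list of rows, each a list of 7 numbers: the shift along the tool's x, y, z in cm, then the turn, a rotation vector about the tool's x, y, z in units of 6 degrees (1.0 is 6 degrees), then the opening, from 0 (shut) to 1 (fully open). In form: [[[x, y, z, wx, wy, wz, grip], ...]]. A call has 1 to 10 rows; each row is the pose to reach, as a shift and turn from the pose commanded when the call began, along the tool's axes at that moment; what a row does not reach only later rows make up. A row lasts 1/12 s, in which the tool goes at most 41.7 mm and 7.16 degrees, less where a joint would pass 70% of its speed; a pose out of reach is approached as far as the arm can. A call with a gripper value outside its range is refused whole. The fingers move at their own pace and stop on an object; the grip force is fixed at half the most. Time passes only in rows, so rows that repeat a pose let the fingers close. It gives the time, the measured TCP pose, the force and the opening at its end, in the units of the state.
- sensors.get_state(): the state, without advancing time (a new reading comes with each control period).
- optics.grab_frame(name): name is "side" or "top" or "wrist"; returns the picture (400x640x3 uint8, red, green, blue); there is no depth.
- optics.camera_model(name): a dict with "mtx" (3x3 intrinsics, pixels), "pose" (4x4, takes a point from camera to world coordinates); the wrist camera has in their place "mount" (4x4, takes a point from camera to tool coordinates, whose origin is the TCP and whose axes are the tool frame's). Camera axes: x right, y down, z forward; pixel columns grow to the right and rows downward; lengths in m; the calibration is good to about 2 mm. The wrist camera is an equidistant fisheye: a pixel r from the principal point sees the ray r / f radians off the axis. A picture is of the moment at which its call begins: read the wrist's pose just before it. camera_model takes no time and is no camera call.
- env.hand_in(): hands the job in, once; it reports no verdict.
The state is a dict: "time": time; "joint_pos": joint angles; "joint_velocities": joint speeds; "joint_torque": joint torques, N m; "tcp_pos": TCP position; "orientation": TCP orientation; "ft_force": force on the tool from outside, world axes, zero at the start; "wrist_torque": the same for the moment, N m; "grip_width": opening from 0.0 (shut) to 1.0 (fully open).
Only numpy, scipy, OpenCV 4.12 (cv2) and the standard library are available. Lean on these libraries where they do the work, as an engineer would, in place of code of your own. Each camera call takes 0.05 s, during which the arm holds its last target.

## Working session

There is one attempt and no reset: what is moved stays moved. The work goes in short steps, Python scripts to look and compute and a tool call to move; the robot and the scene stay as the last step left them, time stands still between calls to the robot, and variables do not carry over. Pictures are saved under pics/ and viewed, and the job is handed in when it is done.

Besides the shell and the picture viewer there is one more tool, called after ">>>" by a JSON object that holds its "op" and its "data", one argument or row to a line. drive_tool: Moves the arm, as the interface text tells. Its arguments: {"type":"object","properties":{"steps":{"type":"array"}},"required":["steps"]}

```bash
mkdir -p pics; python3 - <<'E'
from rig import sensors, optics
import cv2
s=sensors.get_state(); print(s)
for n in ["side","top","wrist"]:
    cv2.imwrite(f"pics/{n}0.png",optics.grab_frame(n)[:,:,::-1]); print(n,optics.camera_model(n))
E
```

```text
{'time': 0.0, 'joint_pos': array([-1.17345759,  0.61590938, -0.01265011,  1.42489448,  0.00812969,
        1.10337452, -0.0404185 ]), 'joint_velocities': array([ 0.00095162,  0.0003933 ,  0.00075135,  0.0009854 ,  0.00041234,
       -0.00137292,  0.00019017]), 'joint_torque': array([ 5.34760402e-04, -4.58928072e+01,  2.08786377e-01, -1.65749091e+01,
       -6.12422079e-02,  2.02863029e-02,  2.25546605e-04]), 'tcp_pos': array([0.26697966, 0.59177718, 0.21748893]), 'orientation': array([ 0.69112053,  0.14782032,  0.69146778, -0.14957898]), 'ft_force': array([-0.47098375,  0.22558142,  0.153577  ]), 'wrist_torque': array([-0.01645429, -0.02723894, -0.02731959]), 'grip_width': 0.9990610026914917}
side {'mtx': array([[485.40503795,   0.        , 322.92149618],
       [  0.        , 485.40503795, 203.26794504],
       [  0.        ,   0.        ,   1.        ]]), 'pose': array([[ 0.999794  , -0.00126283,  0.02025766,  0.43720052],
       [-0.01604167, -0.66063544,  0.75053546, -0.92636291],
       [ 0.01243512, -0.75070582, -0.6605196 ,  0.96976461],
       [ 0.        ,  0.        ,  0.  
[... 264 characters left out ...]
   [-0.99925082,  0.03313169,  0.02000206,  0.03026072],
       [-0.02472625, -0.14895044, -0.98853547,  1.44475525],
       [ 0.        ,  0.        ,  0.        ,  1.        ]])}
wrist {'mtx': array([[309.70691629,   0.        , 320.60635722],
       [  0.        , 309.70691629, 198.68068515],
       [  0.        ,   0.        ,   1.        ]]), 'mount': array([[ 1.35276366e-04, -2.54270904e-01,  9.67133026e-01,
        -1.64873204e-01],
       [ 9.99999972e-01, -1.52517683e-04, -1.79972317e-04,
         1.99903311e-04],
       [ 1.93266612e-04,  9.67133023e-01,  2.54270876e-01,
        -7.07139787e-02],
       [ 0.00000000e+00,  0.00000000e+00,  0.00000000e+00,
         1.00000000e+00]])}
```

View pics/side0.png

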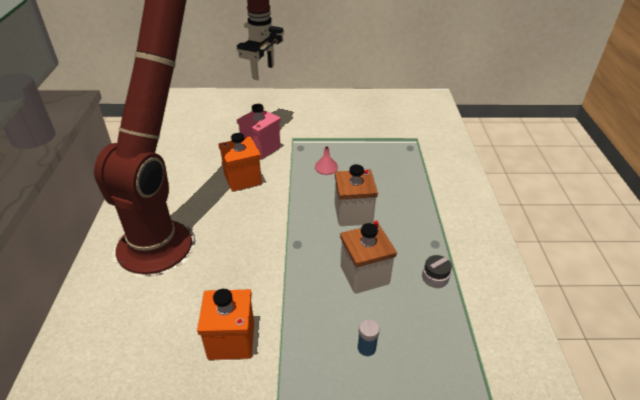

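View pics/top0.png

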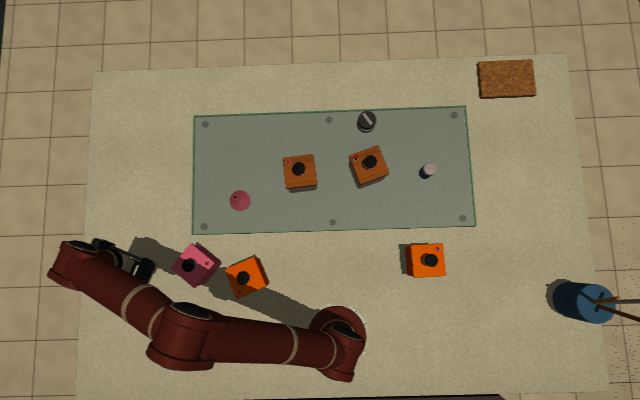

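View pics/wrist0.png

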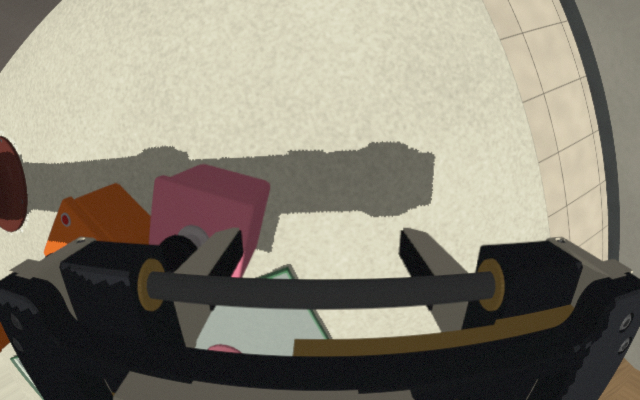

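The top view shows the wooden-lidded jars, with knobs near (299,169) and (370,162). The decoys are orange and pink. I'll zoom in on the pins.

```bash
python3 - <<'E'
import cv2,numpy as np
t=cv2.imread("pics/top0.png")[135:205,270:400]; s=cv2.imread("pics/side0.png")[150:300,320:410]
cv2.imwrite("pics/tz.png",cv2.resize(t,None,fx=6,fy=6,interpolation=cv2.INTER_CUBIC))
cv2.imwrite("pics/sz.png",cv2.resize(s,None,fx=4,fy=4,interpolation=cv2.INTER_CUBIC))
E
```

```text
(no output)
```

View pics/tz.png

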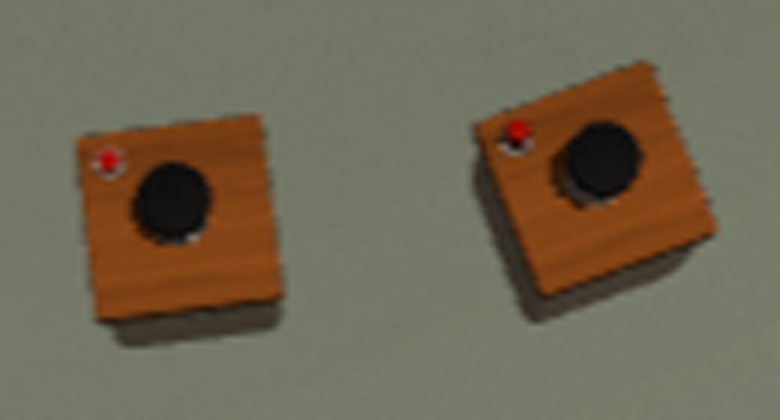

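View pics/sz.png

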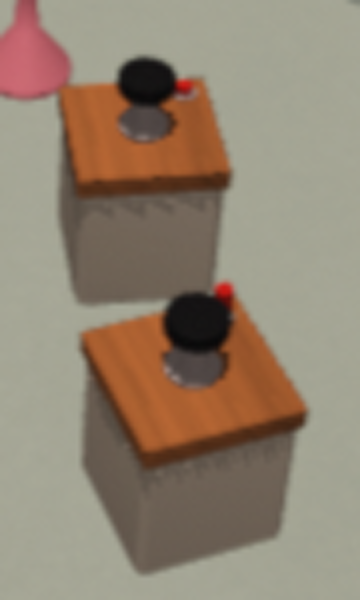

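```bash
cat > h.py <<'E'
import numpy as np
from rig import optics
def ray(n,uv,z):
    c=optics.camera_model(n);P=c["pose"];d=P[:3,:3]@np.linalg.inv(c["mtx"])@[uv[0],uv[1],1]
    return P[:3,3]+d*(z-P[2,3])/d[2]
E
python3 - <<'E'
from h import *
from rig import sensors
from scipy.spatial.transform import Rotation as R
T=lambda u,v:(u/6+270-.4,v/6+135-.4); S=lambda u,v:(u/4+320-.4,v/4+150-.4)
print("A top",ray("top",T(172,201),.187),"side",ray("side",S(147,73),.187))
print("B top",ray("top",T(605,158),.187),"side",ray("side",S(198,314),.187))
c=[ray("top",T(*p),.142) for p in [(80,137),(262,116),(284,297),(98,322)]]
print("A lid",np.mean(c,0),c,[np.linalg.norm(c[i]-c[i-1]) for i in range(4)])
print("A pin",ray("top",T(108,160),.15),"B pin",ray("top",T(517,131),.167))
print("funnel",ray("top",(240,200),.06))
s=sensors.get_state();q=s["orientation"];M=R.from_quat(np.r_[q[1:],q[0]]).as_matrix();print(M)
k=ray("top",T(172,201),.187)
print("delta tool cm",M.T@(k-s["tcp_pos"])*100, np.hypot(*k[:2]))
E
```

```text
A top [0.5478643  0.10608421 0.187     ] side [0.55263495 0.10582924 0.187     ]
B top [ 0.56297955 -0.12336148  0.187     ] side [ 0.56655883 -0.12399699  0.187     ]
A lid [0.54883253 0.10412739 0.142     ] [array([0.59607561, 0.15866271, 0.142     ]), array([0.60432258, 0.05808092, 0.142     ]), array([0.50263941, 0.04906099, 0.142     ]), array([0.49229254, 0.15070495, 0.142     ])] [np.float64(0.10408770870034736), np.float64(0.1009193267182531), np.float64(0.10208244644576366), np.float64(0.10216922970159478)]
A pin [0.58053875 0.14277746 0.15      ] B pin [ 0.58439981 -0.07938089  0.167     ]
funnel [0.47118366 0.31856022 0.06      ]
[[-7.67611353e-04  4.11102230e-01  9.11588924e-01]
 [-1.81838003e-03  9.11587112e-01 -4.11102944e-01]
 [-9.99998052e-01 -1.97318239e-03  4.77954716e-05]]
delta tool cm [  3.14226375 -32.73982776  45.57510997] 0.5580404559759945
```

>>> {"op": "drive_tool", "data": {
  "steps": [
    [[-2, -2, 2.8, 0.5, 0, 0, 0], [-3, -4, 5.6, 1, 0, 0, 0], [-3, -6, 8.4, 2, 0, 0, 0], [-3, -8, 11.2, 3, 0, 0, 0], [-3, -10, 14, 4, 0, 0, 0], [-3, -12, 16.8, 5, 0, 0, 0], [-3, -14, 19.6, 6, 0, 0, 0], [-3, -16, 22.4, 7, 0, 0, 0], [-3, -18, 25.2, 8, 0, 0, 0], [-3, -20, 28, 9, 0, 0, 0]]
  ]
}}

```text
time: 0.98
tcp_pos: [0.4406, 0.2934, 0.2486]
orientation: [0.547, 0.448, 0.547, -0.448]
ft_force: [1.0, -0.6, -0.3]
grip_width: 0.33
```

>>> {"op": "drive_tool", "data": {
  "steps": [
    [[0, 1.2, 3.5, 0, 0, 0, 0], [0, 2.4, 7, 0, 0, 0, 0], [0, 3.6, 10.5, 0, 0, 0, 0], [0, 4.8, 14, 0, 0, 0, 0], [0, 6, 17.5, 0, 0, 0, 0], [0, 7, 20.2, 0, 0, 0, 0], [0, 7, 20.6, 0, 0, 0, 0], [0, 7, 20.6, 0, 0, 0, 0], [0, 7, 20.6, 0, 0, 0, 0]]
  ]
}}

```text
time: 1.73
tcp_pos: [0.55, 0.1085, 0.2482]
orientation: [0.548, 0.446, 0.549, -0.446]
ft_force: [-0.7, 0.4, -0.5]
grip_width: 0.007
```

```bash
python3 - <<'E'
from rig import sensors, optics
import cv2
s=sensors.get_state(); print(s["time"],s["tcp_pos"],s["orientation"],s["joint_pos"])
for n in ["side","wrist"]:
    cv2.imwrite(f"pics/{n}1.png",optics.grab_frame(n)[:,:,::-1])
im=cv2.imread("pics/side1.png")[100:300,280:460]
cv2.imwrite("pics/side1z.png",cv2.resize(im,None,fx=3,fy=3,interpolation=cv2.INTER_CUBIC))
E
```

```text
1.7333 [0.55000892 0.10853509 0.24824001] [ 0.54793156  0.44613386  0.5491875  -0.44623836] [-0.43129363  0.45827339  0.30214038  1.65092098 -0.15316234  1.05689066
  0.12229244]
```

View pics/wrist1.png

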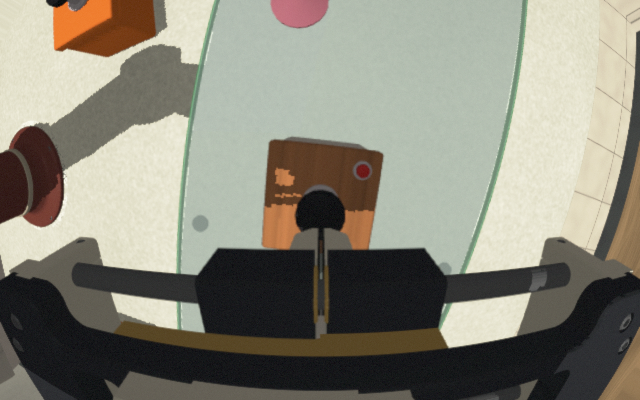

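View pics/side1z.png

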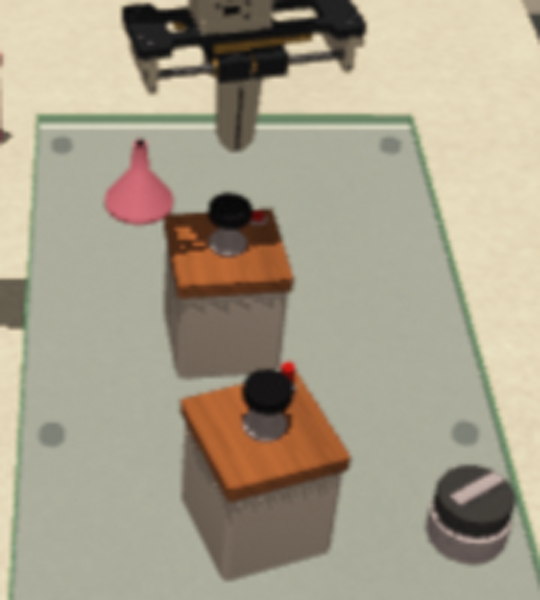

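The wrist view shows the red pin nearly flush at (362,171), so this is jar_a. The knob at (321,215) is under the closed fingers. I'll make one trial stroke.

>>> {"op": "drive_tool", "data": {
  "steps": [
    [[2.5, 0, 0.2, 0, 0, 0, 0], [5, 0, 0.2, 0, 0, 0, 0], [6, 0, 0.2, 0, 0, 0, 0], [6.6, 0, 0.2, 0, 0, 0, 0], [7.2, 0, 0.2, 0, 0, 0, 0], [7.8, 0, 0.2, 0, 0, 0, 0], [8.2, 0, 0.2, 0, 0, 0, 0], [8.4, 0, 0.2, 0, 0, 0, 0], [8.4, 0, 0.2, 0, 0, 0, 0]]
  ]
}}

```text
time: 2.58
tcp_pos: [0.5501, 0.1073, 0.1661]
orientation: [0.548, 0.446, 0.55, -0.446]
ft_force: [-4.2, 0.3, 8.0]
grip_width: 0.003
```

>>> {"op": "drive_tool", "data": {
  "steps": [
    [[0.2, 0, 0, 0, 0, 0, 0], [0.3, 0, 0, 0, 0, 0, 0], [0.3, 0, 0, 0, 0, 0, 0]]
  ]
}}

```text
time: 2.83
tcp_pos: [0.5501, 0.1073, 0.1635]
orientation: [0.548, 0.446, 0.55, -0.445]
ft_force: [-4.9, 0.1, 9.4]
grip_width: 0.004
```

Nearly at the stop (9.4 N). Next I'll release, press to the stop again and check.

>>> {"op": "drive_tool", "data": {
  "steps": [
    [[-1, 0, 0, 0, 0, 0, 0], [-2, 0, 0, 0, 0, 0, 0], [-2.7, 0, 0, 0, 0, 0, 0], [-2.7, 0, 0, 0, 0, 0, 0], [-2.7, 0, 0, 0, 0, 0, 0], [-1.5, 0, 0, 0, 0, 0, 0], [-0.7, 0, 0, 0, 0, 0, 0], [0, 0, 0, 0, 0, 0, 0], [0.1, 0, 0, 0, 0, 0, 0], [0.1, 0, 0, 0, 0, 0, 0]]
  ]
}}

```text
time: 3.67
tcp_pos: [0.5527, 0.1058, 0.1633]
orientation: [0.549, 0.448, 0.548, -0.445]
ft_force: [-3.0, -0.2, 16.7]
grip_width: 0.006
```

>>> {"op": "drive_tool", "data": {
  "steps": [
    [[-1, 0, 0, 0, 0, 0, 0], [-2, 0, 0, 0, 0, 0, 0], [-2.8, 0, 0, 0, 0, 0, 0], [-2.8, 0, 0, 0, 0, 0, 0], [-2.8, 0, 0, 0, 0, 0, 0], [-1.5, 0, 0, 0, 0, 0, 0], [-0.7, 0, 0, 0, 0, 0, 0], [0, 0, 0, 0, 0, 0, 0], [0, 0, 0, 0, 0, 0, 0], [0, 0, 0, 0, 0, 0, 0]]
  ]
}}

```text
time: 4.5
tcp_pos: [0.5513, 0.1056, 0.1632]
orientation: [0.548, 0.447, 0.548, -0.446]
ft_force: [-4.6, 0.6, 20.1]
grip_width: 0.003
```

```bash
python3 - <<'E'
from rig import sensors, optics
import cv2
im=optics.grab_frame("wrist")[:,:,::-1]
cv2.imwrite("pics/wrist2.png",cv2.resize(im[100:300,220:420],None,fx=3,fy=3,interpolation=cv2.INTER_CUBIC))
im=optics.grab_frame("side")[140:260,310:430,::-1]
cv2.imwrite("pics/side2.png",cv2.resize(im,None,fx=4,fy=4,interpolation=cv2.INTER_CUBIC))
print(sensors.get_state()["time"])
E
```

```text
4.6
```

View pics/wrist2.png

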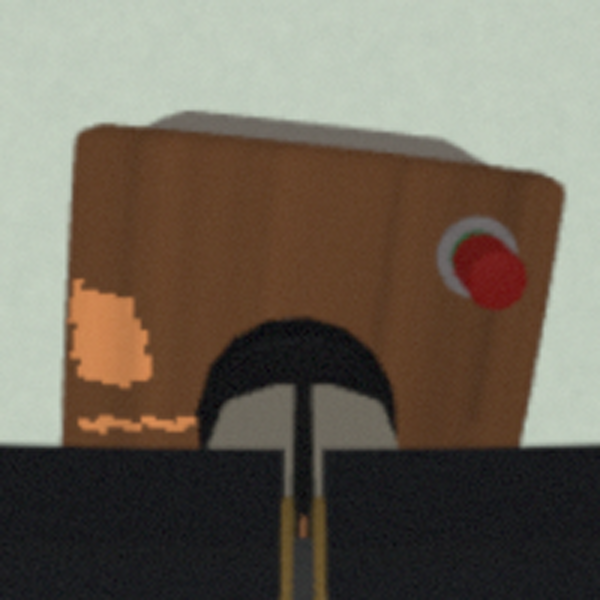

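View pics/side2.png

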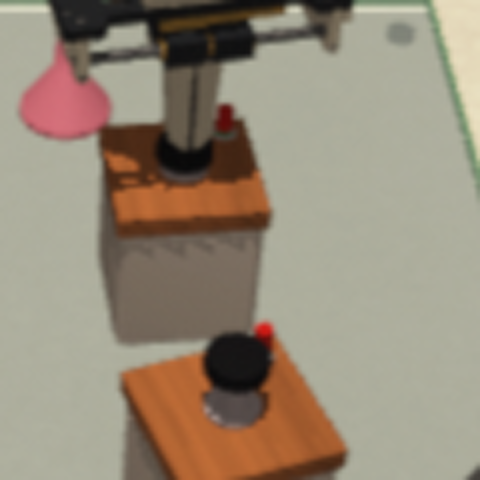

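The pin is well out, with a sliver of green showing at its base at (470,240). I'll give it more strokes.

>>> {"op": "drive_tool", "data": {
  "steps": [
    [[-1, 0, 0, 0, 0, 0, 0], [-2, 0, 0, 0, 0, 0, 0], [-2.8, 0, 0, 0, 0, 0, 0], [-2.8, 0, 0, 0, 0, 0, 0], [-2.8, 0, 0, 0, 0, 0, 0], [-1.5, 0, 0, 0, 0, 0, 0], [-0.7, 0, 0, 0, 0, 0, 0], [0, 0, 0, 0, 0, 0, 0], [0, 0, 0, 0, 0, 0, 0], [0, 0, 0, 0, 0, 0, 0]]
  ]
}}

```text
time: 5.43
tcp_pos: [0.551, 0.1056, 0.1632]
orientation: [0.548, 0.447, 0.549, -0.446]
ft_force: [-4.5, -0.2, 20.5]
grip_width: 0.008
```

>>> {"op": "drive_tool", "data": {
  "steps": [
    [[-1, 0, 0, 0, 0, 0, 0], [-2, 0, 0, 0, 0, 0, 0], [-2.8, 0, 0, 0, 0, 0, 0], [-2.8, 0, 0, 0, 0, 0, 0], [-2.8, 0, 0, 0, 0, 0, 0], [-1.5, 0, 0, 0, 0, 0, 0], [-0.7, 0, 0, 0, 0, 0, 0], [0, 0, 0, 0, 0, 0, 0], [0, 0, 0, 0, 0, 0, 0], [0, 0, 0, 0, 0, 0, 0]]
  ]
}}

```text
time: 6.27
tcp_pos: [0.5511, 0.1057, 0.1632]
orientation: [0.548, 0.447, 0.549, -0.446]
ft_force: [-5.9, -0.5, 20.7]
grip_width: 0.003
```

>>> {"op": "drive_tool", "data": {
  "steps": [
    [[-1, 0, 0, 0, 0, 0, 0], [-2, 0, 0, 0, 0, 0, 0], [-2.8, 0, 0, 0, 0, 0, 0], [-2.8, 0, 0, 0, 0, 0, 0], [-2.8, 0, 0, 0, 0, 0, 0], [-1.5, 0, 0, 0, 0, 0, 0], [-0.7, 0, 0, 0, 0, 0, 0], [0, 0, 0, 0, 0, 0, 0], [0, 0, 0, 0, 0, 0, 0], [0, 0, 0, 0, 0, 0, 0]]
  ]
}}

```text
time: 7.1
tcp_pos: [0.5511, 0.1056, 0.1632]
orientation: [0.548, 0.447, 0.549, -0.446]
ft_force: [-5.2, -0.6, 20.8]
grip_width: 0.003
```

>>> {"op": "drive_tool", "data": {
  "steps": [
    [[-1, 0, 0, 0, 0, 0, 0], [-2, 0, 0, 0, 0, 0, 0], [-3, 0, 0, 0, 0, 0, 0], [-5, 0, 0, 0, 0, 0, 0], [-8, 0, 0, 0, 0, 0, 0], [-8.5, 0, 0, 0, 0, 0, 0], [-8.5, 0, 0, 0, 0, 0, 0], [-8.5, 0, 0, 0, 0, 0, 0]]
  ]
}}

```text
time: 7.77
tcp_pos: [0.5501, 0.1055, 0.2443]
orientation: [0.548, 0.446, 0.549, -0.447]
ft_force: [-0.3, 0.0, -0.2]
grip_width: 0.005
```

```bash
python3 - <<'E'
from rig import sensors, optics
import cv2
im=optics.grab_frame("wrist")[:,:,::-1]
cv2.imwrite("pics/wrist3.png",cv2.resize(im[100:300,220:420],None,fx=3,fy=3,interpolation=cv2.INTER_CUBIC))
im=optics.grab_frame("side")[140:260,310:430,::-1]
cv2.imwrite("pics/side3.png",cv2.resize(im,None,fx=4,fy=4,interpolation=cv2.INTER_CUBIC))
print(sensors.get_state()["time"])
E
```

```text
7.8667
```

View pics/wrist3.png

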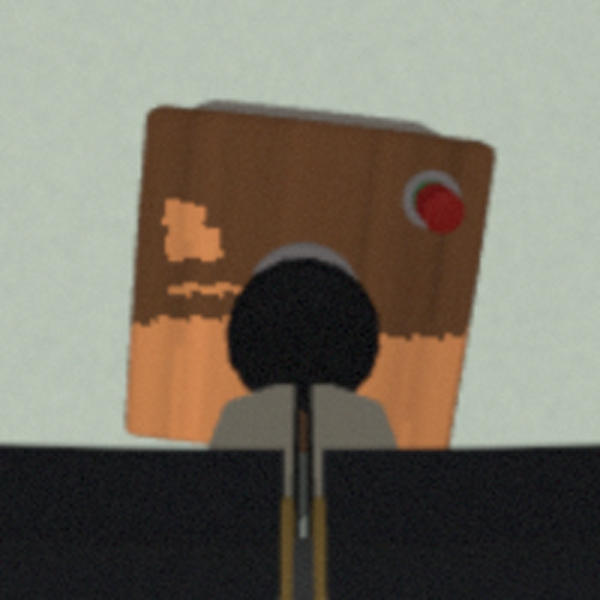

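View pics/side3.png

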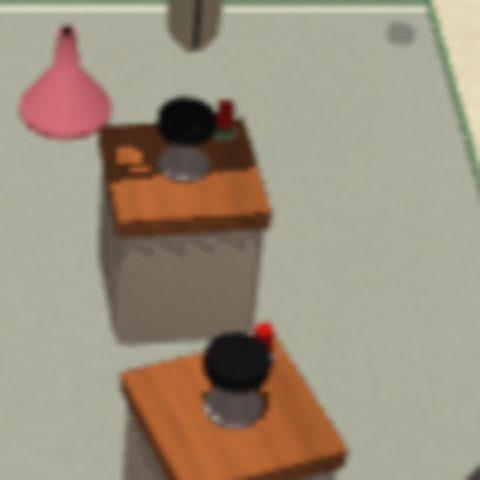

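The plunger is up and the green band shows at the pin's base. I'll estimate the pin height from the wrist view and the jar's shift from the side view.

```bash
python3 - <<'E'
from h import *
from rig import sensors
from scipy.spatial.transform import Rotation as R
import cv2
s=sensors.get_state();q=s["orientation"];M=R.from_quat(np.r_[q[1:],q[0]]).as_matrix()
c=optics.camera_model("wrist");K=c["mtx"];m=c["mount"]
def wr(u,v):
    d=np.array([u/3+220-.33-K[0,2],v/3+100-.33-K[1,2]])/K[0,0];r=np.hypot(*d)
    dc=np.r_[d/r*np.sin(r),np.cos(r)]
    return s["tcp_pos"]+M@m[:3,3],M@m[:3,:3]@dc
def at(uv,z):
    o,d=wr(*uv);return o+d*(z-o[2])/d[2]
b=at((433,199),.142);print("ring",b)   # ring outer centre
for z in (.155,.16,.163,.167,.17): print(z,at((441,209),z)-b)
print("knob",at((303,334),.187))
a=cv2.imread("pics/side0.png")[140:260,310:430];n=cv2.resize(cv2.imread("pics/side3.png"),(120,120),interpolation=cv2.INTER_AREA)
f=lambda i:np.float32(cv2.cvtColor(i,cv2.COLOR_BGR2GRAY))
w=cv2.createHanningWindow((50,30),cv2.CV_32F)
print("jarA px shift",cv2.phaseCorrelate(f(a[52:82,20:70]).copy(),f(n[52:82,20:70]).copy(),w))
cv2.imwrite("pics/top3.png",optics.grab_frame("top")[:,:,::-1])
E
```

```text
ring [0.57997391 0.14258692 0.142     ]
0.155 [ 0.00067855 -0.00069525  0.013     ]
0.16 [-2.10457904e-04 -4.89328005e-05  1.80000000e-02]
0.163 [-0.00074386  0.00033886  0.021     ]
0.167 [-0.00145507  0.00085591  0.025     ]
0.17 [-0.00198847  0.00124371  0.028     ]
knob [0.54858516 0.10823408 0.187     ]
jarA px shift ((-0.06344097523990655, 0.04274460896297683), 0.9520656134287516)
```

View pics/top3.png

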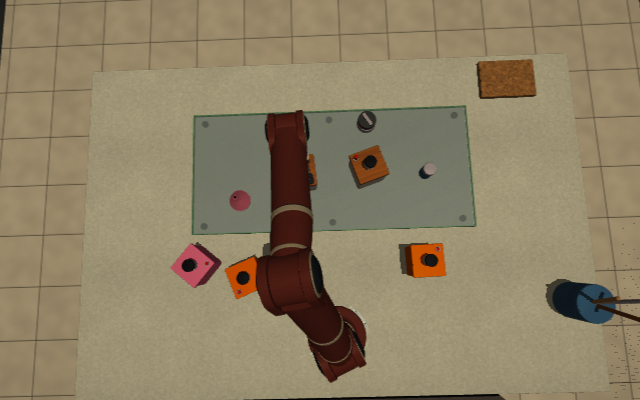

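The height estimate only narrows the pin to about 18–25 mm. I'll do two extra strokes with a longer release. If the pin looks the same from the same pose afterwards, it's at its stop.

>>> {"op": "drive_tool", "data": {
  "steps": [
    [[3, 0, 0, 0, 0, 0, 0], [5.3, 0, 0, 0, 0, 0, 0], [6.4, 0, 0, 0, 0, 0, 0], [7.2, 0, 0, 0, 0, 0, 0], [7.9, 0, 0, 0, 0, 0, 0], [8.5, 0, 0, 0, 0, 0, 0], [8.5, 0, 0, 0, 0, 0, 0], [8.5, 0, 0, 0, 0, 0, 0]]
  ]
}}

```text
time: 8.58
tcp_pos: [0.5497, 0.1054, 0.1632]
orientation: [0.547, 0.446, 0.549, -0.447]
ft_force: [-7.6, -0.6, 20.3]
grip_width: 0.005
```

>>> {"op": "drive_tool", "data": {
  "steps": [
    [[-1.5, 0, 0, 0, 0, 0, 0], [-3, 0, 0, 0, 0, 0, 0], [-3.2, 0, 0, 0, 0, 0, 0], [-3.2, 0, 0, 0, 0, 0, 0], [-3.2, 0, 0, 0, 0, 0, 0], [-2, 0, 0, 0, 0, 0, 0], [-1, 0, 0, 0, 0, 0, 0], [0, 0, 0, 0, 0, 0, 0], [0, 0, 0, 0, 0, 0, 0], [0, 0, 0, 0, 0, 0, 0]]
  ]
}}

```text
time: 9.42
tcp_pos: [0.5518, 0.1058, 0.1632]
orientation: [0.549, 0.447, 0.548, -0.446]
ft_force: [-4.6, 0.2, 20.3]
grip_width: 0.008
```

>>> {"op": "drive_tool", "data": {
  "steps": [
    [[-1, 0, 0, 0, 0, 0, 0], [-2, 0, 0, 0, 0, 0, 0], [-3, 0, 0, 0, 0, 0, 0], [-5, 0, 0, 0, 0, 0, 0], [-8, 0, 0, 0, 0, 0, 0], [-8.5, 0, 0, 0, 0, 0, 0], [-8.5, 0, 0, 0, 0, 0, 0], [-8.5, 0, 0, 0, 0, 0, 0]]
  ]
}}

```text
time: 10.08
tcp_pos: [0.5501, 0.1055, 0.2442]
orientation: [0.548, 0.446, 0.549, -0.447]
ft_force: [-0.7, 0.1, 0.6]
grip_width: 0.001
```

```bash
python3 - <<'E'
from rig import sensors, optics
import cv2, numpy as np
print(sensors.get_state()["tcp_pos"],sensors.get_state()["time"])
im=optics.grab_frame("wrist")[:,:,::-1]
z=cv2.resize(im[100:300,220:420],None,fx=3,fy=3,interpolation=cv2.INTER_CUBIC)
cv2.imwrite("pics/wrist4.png",z)
o=cv2.imread("pics/wrist3.png")
for i in (o,z):
    c=i[120:280,360:500].astype(int); m=(c[...,2]>70)&(c[...,1]<35)&(c[...,0]<45)
    ys,xs=np.nonzero(m); print(m.sum(),xs.mean()+360,ys.mean()+120)
cv2.imwrite("pics/cmp.png",cv2.resize(np.hstack([o[120:280,360:500],z[120:280,360:500]]),None,fx=2.5,fy=2.5))
E
```

```text
[0.5501155  0.10552425 0.24424124] 10.0833
1598 439.48936170212767 208.2828535669587
1595 439.44075235109716 208.21567398119123
```

View pics/cmp.png

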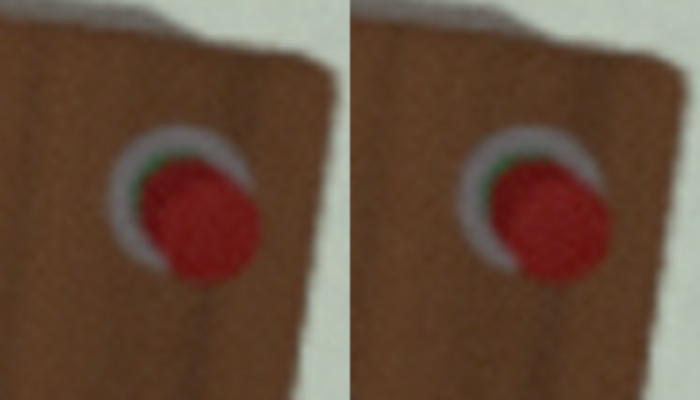

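The pin is unchanged after two more full strokes (under 0.1 px in the 3x zoom), so it's at its stop. The plunger is up, the jar hasn't moved and the tool is 57 mm clear of the knob. I'll raise a little more and hand in.

>>> {"op": "drive_tool", "data": {
  "steps": [
    [[-2, 0, 0, 0, 0, 0, 0], [-4, 0, 0, 0, 0, 0, 0], [-4, 0, 0, 0, 0, 0, 0], [-4, 0, 0, 0, 0, 0, 0]]
  ]
}}

```text
time: 10.47
tcp_pos: [0.5508, 0.1056, 0.2847]
orientation: [0.548, 0.446, 0.549, -0.447]
ft_force: [0.3, 0.9, -0.5]
grip_width: 0.002
```

```bash
python3 -c "
from rig import env
print(env.hand_in())"
```

```text
the job is handed in; nothing more can be done
None
```

I pumped the jar without vacuum, the one at about (0.550, 0.106), with the closed fingertips for eight full strokes. Then I let the plunger come up, raised the tool clear and handed in at about 10.5 s of the 42 s allowed; hand-in gave no verdict.

- **Pin:** it looked the same before and after the last two strokes, with the green band showing, so I take it to be fully out at its stop. My own height estimate was rough (about 18–25 mm above the lid, where 25 mm is fully out) and did not settle this on its own.
- **Plunger:** its knob was back up in the pictures once the tool was clear.
- **Jars and bystanders:** jar_a's shift measured under 0.1 px in the side view after six strokes. I only checked jar_b and the bystanders by eye, and they looked unmoved.
- **Forces:** the highest wrist force I read was about 21 N, at the end of each move.

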